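# Put the wrench away in the roll-top tool store

## Task

Put the adjustable wrench away in the roll-top tool store on the mixing bench: roll the tambour door open by its bar handle, lay the wrench in the empty cutout of the foam tray that matches its outline, and when it lies flat on the bottom let go and roll the door fully shut again. Lower the wrench in, do not drop it, and leave the paint tin, the mixing cup and the thinner bottle standing where they are.

Things in the scene. Friction and masses are not known exactly. Their poses are not given: they have to be found in the camera images.
- store: Roll-top tool store, plywood, fixed to the bench: 280 mm wide, 422 deep, 216 high without handle. Origin on the bench, mid width, below the track axis; x from its front to its back, z up. Front board at x -182 to -166 mm, 118 mm high. Side cheeks 14 mm thick, inner faces at y +-126 mm, stand 12 mm outside the slats' middle line. The fixed rear hood starts at x +65 mm.
- track_axis (a point): Point on the axis of the circular tambour track, 16 mm below the store's origin (below the bench top); y is the axis. Track radius 220 mm to the slats' middle line. Axes as store.
- tambour (a joint): Tambour door angle about the track axis: 0 shut (lead slat at the front board), 1.047 rad fully open at its stop. Twelve aluminium slats, 10 mm thick, 250 mm wide; it slides up over the top and back under the rear hood. 2 to 6 N at the handle moves it; it stays where left. Fully open, the opening is clear from the front board to 25 mm behind the axis.
- handle (a point): Middle of the bar of the door's bow handle: round steel bar 12 mm thick, 110 mm long, parallel to the track axis at 262 mm radius, 31 mm clear of the slats, a post at each end. From the track axis it lies at x = -262 cos(0.698 + q), z = 262 sin(0.698 + q) mm, q = door angle: shut, it is 152 mm above the bench; open, 242 mm.
- recess (a point): Empty wrench cutout in the black foam tray in the store (its floor is grey): origin on the cutout's floor, z up, x along the handle towards the head end (the store's back). 10 mm deep, floor 76 mm above the bench, 3 mm clearance round the wrench. A finger slot as deep, 39 (x) by 104 mm (y), crosses it here. Seated, the wrench has its grip point above here and its x along this x. A filling knife and a tin opener lie home at y +86 and -86 mm.
- wrench_mid (a point): Grip point of the loose steel adjustable wrench, on its handle near the balance point, half-way up its 14 mm thickness; it lies flat. x points along the handle to the head, z up. The handle, 18 mm wide, reaches from x -83 to +22 mm, the head from 20 to 67 mm with y -18 to +26 mm. About 240 g. Seated, this point is 7 mm above the cutout's floor.
- wrench: The same wrench; origin on its underside below the grip point, axes as wrench_mid.
- paint_tin: Paint tin, 100 mm across, 120 mm high, origin at the centre of its base. Leave alone.
- mixing_cup: Clear mixing cup, 90 mm across, 100 mm high, origin at the centre of its base. Leave alone.
- thinner: Aluminium thinner bottle, 68 mm across, 170 mm high, origin at the centre of its base. Leave alone.
Not all that is in view belongs to the job. What is shaped like the wrench but blue or orange is not meant.

How it is judged:
By the outcome, as a careful person would: the job done as asked, in the order asked, and still so for the second after the job is handed in, with the robot touching nothing.
It also fails if it takes over 72 s, if anything falls off the work surface, if the arm or the gripper's body presses on something with over 40 N, if the wrist force passes 120 N, or if a joint passes its speed limit or range.

## Robot

A 7-joint arm with a two-finger parallel gripper is mounted at the origin on the work surface. World frame = base frame: x ahead of the robot, y to its left, z up, the work surface at z = 0. Lengths are in m, angles in rad, forces in N, time in s.
With the tool pointing down it reaches from about 0.4 to 0.875 m from the base axis. Payload 4.4 kg.
Tool frame: the origin (TCP) lies midway between the tips of the shut fingers; the grasp point (between the pads) lies arm.grip_depth behind it (arm.grip_depth is the distance from the TCP to the grasp point, in m); z points along the fingers, y is the line along which they close (so a half turn about z gives the same grasp; the last joint's range is limited). The gripper opens to 85 mm and grips with 20 to 120 N. Pads are 22 mm wide; open, the fingers measure 114 mm over their backs; the gripper's body (76 mm by 85 mm) begins 54 mm behind the grasp point. The pads swing forward as they close: fully open they stand 13 mm farther back than shut.
Start: joints at [-1.298, 0.628, 0.038, 1.517, -0.027, 0.996, -0.02], TCP at [0.216, 0.613, 0.231] pointing down, gripper open.
Joint ranges: [-3.06, 3.06], [-0.37, 2.12], [-1.25, 1.32], [0.18, 2.47], [-1.1, 4.24], [0.23, 1.98], [-2.94, 2.94]. Speed limits (rad/s): [2.57, 2.57, 3.14, 3.14, 3.14, 3.14, 3.14].

## Interface

Orientations are given as a rotation vector (axis times angle).
In Python, from workcell import arm gives the robot as it stands.
- The arm moves only by the tool step_arm, never from a script. Its argument "steps" is a list that holds one entry, the list of rows, each a list of 6 numbers: the shift along the tool's x, y, z in cm, then the turn, a rotation vector about the tool's x, y, z in rad. In form: [[[x, y, z, wx, wy, wz], ...]]. A call has exactly 8 rows; each row is the pose to reach, as a shift and turn from the pose commanded when the call began, along the tool's axes at that moment; what a row does not reach only later rows make up. A row lasts 1/8 s, in which the tool goes at most 62.5 mm and 10.7 degrees, less where a joint would pass 70% of its speed; a pose out of reach is approached as far as the arm can. A call with a gripper value outside its range is refused whole. "hand" is the opening, from 0 (shut) to 1 (fully open), set as the call begins (left out, the last holds). The fingers move at their own pace and stop on an object; "force" is the grip in N (left out, the last holds). Time passes only in rows, so rows that repeat a pose let the fingers close, or fill a call up. It gives the time, the measured TCP pose, the force, the opening and the grip force at its end, in the units of the state.
- arm.observe(): the state, without advancing time (a new reading comes with each control period).
- arm.snapshot(name): name is "scene" or "top"; returns (picture, depth): 420x560x3 uint8, red, green, blue; 420x560 float32, m along the optical axis (not along the pixel's ray), 0 where there is no reading.
- arm.camera_model(name): a dict with "fovy" (degrees; the focal length in pixels is half the picture's height over the tangent of half this angle, whatever the lens; pixels are square), "cx", "cy" (the principal point, pixels), "k1" (the pictures are not rectified: a ray, as slopes to the right and down, at radius r is drawn at 1 + k1 r^2 times it, then the intrinsics apply), "pose" (4x4, takes a point from camera to world coordinates). Camera axes: x right, y up, looking along -z (the intrinsics and any distortion apply to the point x, -y, -z); pixel columns grow to the right and rows downward; lengths in m; the calibration is good to about 2 mm. A picture is of the moment at which its call begins. camera_model takes no time and is no camera call.
- arm.close_job(): hands the job in; it is judged then, once.
Trained networks look in the newest picture that a camera, given by its name, has taken for a name from the list of things; names that differ only in an ending like _2 or _b are one class to them, and where a whole thing is asked for, a point or a joint stands for the part that bears it (a point fixed in the world has none). Each returns a list of dicts, best first, with "score" (0 to 1); they miss things now and then, are a little off and sometimes report something else, mostly with a low value. They report only what shows in the picture. A call takes as long as a camera call. They do not tell look-alikes from the thing itself.
- arm.look_for(camera, thing): "centre" ([x, y, z] in m, in world coordinates, good to about 4 mm: the middle of the surface that is visible of it).
- arm.pinpoint(camera, thing): "centre" ([x, y, z] in m, in world coordinates, good to about 4 mm: a listed point, or the origin of a listed thing).
The state is a dict: "time": time; "qpos": joint angles; "qd": joint speeds; "joint_efforts": joint torques, N m; "eef_pos": TCP position; "orientation": TCP orientation; "ft_force": force on the tool from outside, world axes, zero at the start; "moment": the same for the moment, N m; "finger_gap": opening from 0.0 (shut) to 1.0 (fully open); "finger_force": force on a finger pad.
Only numpy, scipy, OpenCV 4.12 (cv2) and the standard library are available. Lean on these libraries where they do the work, as an engineer would, in place of code of your own. Each camera call takes 0.05 s, during which the arm holds its last target. There are 200 camera calls.

## Working session

There is one attempt and no reset: what is moved stays moved. The work goes in short steps, Python scripts to look and compute and a tool call to move; the robot and the scene stay as the last step left them, time stands still between calls to the robot, and variables do not carry over. Pictures are saved under pics/ and viewed, at most 10 in all, crops included, and the job is handed in when it is done.

Besides the shell and the picture viewer there is one more tool, called by a JSON object that holds its "name" and its "arguments", one argument or row to a line. step_arm: Moves the arm, as the interface text tells. Its arguments: {"type":"object","properties":{"steps":{"type":"array","items":{"type":"array","items":{"type":"array","items":{"type":"number"}}}},"hand":{"type":"number"},"force":{"type":"number"}},"required":["steps"]}

```bash
mkdir -p pics; ls
cat > h.py <<'E'
from workcell import arm
import numpy as np, cv2
from scipy.spatial.transform import Rotation as R
def world(cam,depth,us,vs):
    m=arm.camera_model(cam);H,W=depth.shape
    f=H/2/np.tan(np.radians(m['fovy'])/2)
    us=np.asarray(us,float);vs=np.asarray(vs,float)
    K=np.array([[f,0,m['cx']],[0,f,m['cy']],[0,0,1.]])
    p=cv2.undistortPoints(np.stack([us,vs],-1).reshape(-1,1,2),K,np.array([m['k1'],0,0,0.])).reshape(-1,2)
    d=depth[vs.astype(int),us.astype(int)]
    c=np.stack([p[:,0]*d,-p[:,1]*d,-d,np.ones_like(d)],-1)
    T=np.array(m['pose']);return (c@T.T)[:,:3],d
def snap(cam,name=None):
    p,d=arm.snapshot(cam)
    if name: cv2.imwrite(f'pics/{name}.png',p[:,:,::-1]); np.save(f'pics/{name}.npy',d)
    return p,d
def st():
    s=arm.observe();print('t',round(s['time'],2),'tcp',np.round(s['eef_pos'],4),'rv',np.round(s['orientation'],3),'F',np.round(s['ft_force'],1),'gap',round(float(s['finger_gap']),3),'gf',s['finger_force'],'q',np.round(s['qpos'],2));return s
def delta(pos,Rm=None):
    "shift in tool axes (cm) and turn to world pose"
    s=arm.observe();R0=R.from_rotvec(s['orientation'])
    t=R0.inv().apply(np.array(pos)-s['eef_pos'])*100
    w=(R0.inv()*Rm).as_rotvec() if Rm is not None else np.zeros(3)
    print('delta cm',np.round(t,2),'turn',np.round(w,3))
E
python3 - <<'E'
from h import *
print(arm.grip_depth);st()
a,da=snap('scene','s0');b,db=snap('top','t0')
for c in('scene','top'):
    print(c,np.round(arm.camera_model(c)['pose'],2).tolist())
    for n in('store','track_axis','handle','recess','wrench_mid','wrench','paint_tin','mixing_cup','thinner'):
        print(c,n,[(np.round(x['centre'],3).tolist(),round(x['score'],2)) for x in arm.pinpoint(c,n)[:4]])
v=np.hstack([a,b]);cv2.imwrite('pics/both.png',cv2.resize(v,(800,300),interpolation=cv2.INTER_AREA)[:,:,::-1])
E
```

```text
pics
0.0187
t 0.0 tcp [0.2158 0.6125 0.2304] rv [-5.300e-01 -3.096e+00  3.000e-03] F [0.6 0.5 0.1] gap 0.998 gf 0.0 q [-1.3   0.63  0.04  1.52 -0.03  1.   -0.02]
scene [[-0.94, -0.33, 0.11, 0.69], [0.35, -0.88, 0.31, 0.49], [-0.0, 0.33, 0.94, 1.45], [0.0, 0.0, 0.0, 1.0]]
scene store [([0.662, 0.227, 0.002], 0.61)]
scene track_axis []
scene handle [([0.48, -0.047, 0.182], 0.95)]
scene recess []
scene wrench_mid [([0.265, 0.23, 0.01], 0.88), ([0.552, 0.371, 0.008], 0.83), ([0.465, 0.239, 0.008], 0.7)]
scene wrench [([0.268, 0.232, 0.002], 0.89), ([0.457, 0.237, -0.001], 0.88), ([0.373, 0.459, 0.0], 0.77), ([0.551, 0.365, 0.005], 0.75)]
scene paint_tin [([0.562, -0.31, 0.001], 0.75)]
scene mixing_cup [([0.729, -0.226, 0.004], 0.88)]
scene thinner [([0.664, 0.223, 0.004], 0.64)]
top [[-0.02, 1.0, -0.1, 0.4], [-1.0, -0.03, -0.03, 0.05], [-0.03, 0.1, 0.99, 1.24], [0.0, 0.0, 0.0, 1.0]]
top store []
top track_axis []
top handle [([0.483, -0.044, 0.179], 0.95)]
top recess []
top wrench_mid [([0.371, 0.462, 0.008], 0.86), ([0.55, 0.37, 0.009], 0.79), ([0.462, 0.237, 0.008], 0.71), ([0.271, 0.228, 0.007], 0.69)]
top wrench [([0.468, 0.233, -0.001], 0.75), ([0.269, 0.233, 0.002], 0.73), ([0.55, 0.372, -0.001], 0.58), ([0.374, 0.458, -0.002], 0.54)]
top paint_tin [([0.563, -0.308, -0.001], 0.88)]
top mixing_cup [([0.73, -0.222, 0.005], 0.87)]
top thinner [([0.662, 0.226, -0.001], 0.86)]
```

View pics/s0.png

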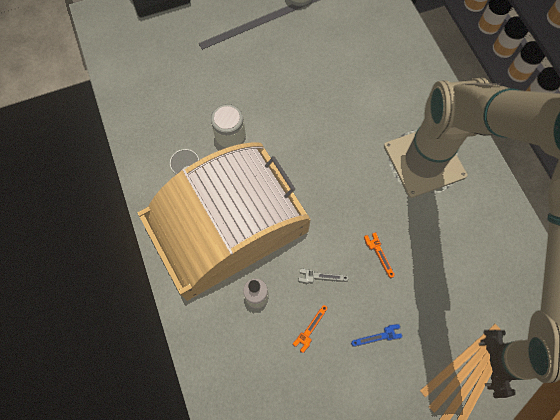

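View pics/t0.png

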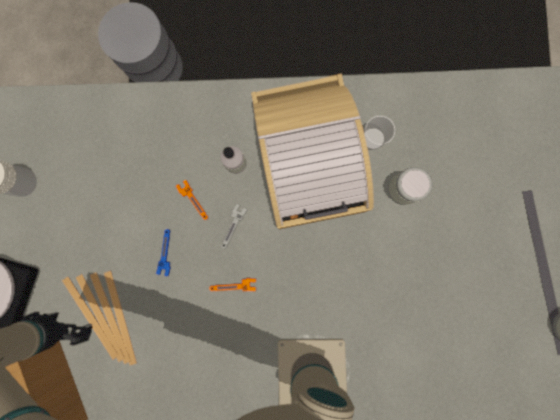

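```bash
cat > m1.py <<'E'
from h import *
vv,uu=np.mgrid[0:420,0:560]
P=[]
for c,n in(('top','t0'),('scene','s0')):
    d=np.load(f'pics/{n}.npy');w,dd=world(c,d,uu.ravel(),vv.ravel())
    ok=(dd>0)&(w[:,2]>0.03)&(w[:,2]<0.3)&(w[:,0]>.4)&(w[:,0]<.98)&(w[:,1]>-.35)&(w[:,1]<.25)
    for q,r in(((.563,-.309),.062),((.73,-.224),.06),((.663,.225),.05)): ok&=np.hypot(w[:,0]-q[0],w[:,1]-q[1])>r
    m=ok.reshape(420,560).astype(np.uint8);nn,l,s,ce=cv2.connectedComponentsWithStats(m);k=1+s[1:,4].argmax()
    Q=w[(l==k).ravel()];r=cv2.minAreaRect(Q[:,:2].astype(np.float32));print(c,len(Q),r);P.append(Q)
    # wrench: grey, near (0.462,.237)
    im=cv2.imread(f'pics/{n}.png').astype(int);g=im.min(2);
    near=np.hypot(w[:,0]-.462,w[:,1]-.237)<.09
    sat=im.max(2)-im.min(2)
    z=((w[:,2]>.006)&(w[:,2]<.03)&near)
    W=w[z];mu=W[:,:2].mean(0);u,s_,vt=np.linalg.svd(W[:,:2]-mu,full_matrices=False);print('wr',len(W),mu,vt[0],np.degrees(np.arctan2(vt[0,1],vt[0,0])),((W[:,:2]-mu)@vt[0]).min(),((W[:,:2]-mu)@vt[0]).max(),'z',W[:,2].mean())
a=cv2.imread('pics/s0.png');b=cv2.imread('pics/t0.png')
A=cv2.resize(a[235:320,280:380],None,fx=4,fy=4,interpolation=cv2.INTER_CUBIC)
B=cv2.resize(b[180:250,200:290],None,fx=4,fy=4,interpolation=cv2.INTER_CUBIC)
C=np.zeros((340,770,3),np.uint8);C[:340,:400]=A;C[:280,405:765]=B;cv2.imwrite('pics/wc.png',C)
E
python3 m1.py
```

```text
top 14129 ((0.6762233972549438, -0.009278371930122375), (0.42284026741981506, 0.2829063832759857), 9.885268211364746)
wr 394 [0.46424755 0.23874719] [-0.91868767  0.39498476] 156.73497669638232 -0.07294987431567468 0.08192473612599817 z 0.01334898058509478
scene 15994 ((0.6765827536582947, -0.008345827460289001), (0.423160582780838, 0.2844431698322296), 9.890714645385742)
wr 444 [0.46593992 0.23898486] [ 0.91287431 -0.40824073] -24.09436773148701 -0.08352901533276527 0.08448343568204357 z 0.012450756343515803
```

View pics/wc.png

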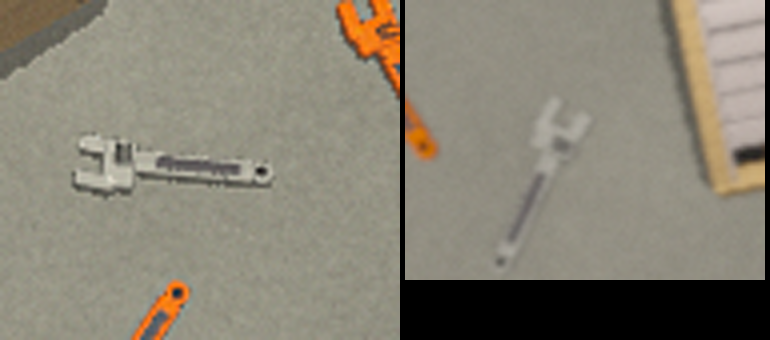

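Candidates in the scene view are grey (323,277), orange (379,256), orange (312,328) and blue (377,337). The crop shows the grey one is bare steel, so that is the wrench. Its head points to +x/−y at about −24°. The door is already slightly open, with the handle at z≈0.18.

```bash
cat >> h.py <<'E'
yaw=np.radians(9.885);S0=np.array([.6478,-.0138,0.]);RS=R.from_euler('z',yaw)
def hpose(th,tau,back=0.,dep=0.004):
    bar=np.array([-.262*np.cos(th),0,.262*np.sin(th)-.016])
    t=np.radians(tau);z=np.array([np.sin(t),0,-np.cos(t)])
    M=np.array([[0,1,0],[np.cos(t),0,np.sin(t)],z]).T
    p=bar+z*(arm.grip_depth-dep-back)
    return S0+RS.apply(p),RS*R.from_matrix(M)
E
python3 - <<'E'
from h import *
for tau in(20,):
    p,r=hpose(.855,tau,.08);print(p);delta(p,r)
    p,r=hpose(.855,tau,.0);print(p);delta(p,r)
E
```

```text
[ 0.45642081 -0.04714939  0.24305951]
delta cm [-44.62 -54.28  -1.18] turn [-0.316 -0.185  1.048]
[ 0.48337622 -0.04245219  0.1678841 ]
delta cm [-47.   -52.94   6.34] turn [-0.316 -0.185  1.048]
```

{"name": "step_arm", "arguments": {
  "steps": [
    [[-22,-27,-3,-0.16,-0.09,0.52],[-44.6,-54.3,-1.2,-0.316,-0.185,1.048],[-44.6,-54.3,-1.2,-0.316,-0.185,1.048],[-44.6,-54.3,-1.2,-0.316,-0.185,1.048],[-44.6,-54.3,-1.2,-0.316,-0.185,1.048],[-44.6,-54.3,-1.2,-0.316,-0.185,1.048],[-44.6,-54.3,-1.2,-0.316,-0.185,1.048],[-44.6,-54.3,-1.2,-0.316,-0.185,1.048]]
  ],
  "hand": 0.5,
  "force": 40
}}

```text
time: 2.0
eef_pos: [0.3823, 0.156, 0.241]
orientation: [1.859, 2.217, 0.39]
ft_force: [0.8, 0.1, -0.1]
finger_gap: 0.501
finger_force: 0.0
```

Run:
```python
from h import *
st();p,r=hpose(.855,20,.08);delta(p,r)
```

```text
t 2.0 tcp [0.3823 0.156  0.241 ] rv [1.859 2.217 0.39 ] F [ 0.8  0.1 -0.1] gap 0.501 gf 0.0 q [-1.    0.17  0.51  2.41  0.11  0.25 -0.44]
delta cm [-21.29   3.6    1.08] turn [-0.001 -0.001  0.002]
```

{"name": "step_arm", "arguments": {
  "steps": [
    [[-6,1,0.2,0,0,0],[-12,2,0.6,0,0,0],[-17,3,1,0,0,0],[-21.3,3.6,1.1,0,0,0],[-21.3,3.6,1.1,0,0,0],[-21.3,3.6,1.1,0,0,0],[-21.3,3.6,1.1,0,0,0],[-21.3,3.6,1.1,0,0,0]]
  ]
}}

```text
time: 3.0
eef_pos: [0.4558, -0.0445, 0.2425]
orientation: [1.858, 2.219, 0.39]
ft_force: [0.8, -0.3, 0.4]
finger_gap: 0.5
finger_force: 0.0
```

Run:
```python
from h import *
st();p,r=hpose(.855,20,.0);delta(p,r)
for c in('scene','top'):
    a,d=snap(c,c+'1');print([(np.round(x['centre'],4).tolist(),round(x['score'],2)) for x in arm.pinpoint(c,'handle')[:3]])
a=cv2.imread('pics/scene1.png');cv2.imwrite('pics/c1.png',cv2.resize(a[100:250,180:380],None,fx=4,fy=4,interpolation=cv2.INTER_CUBIC))
```

```text
t 3.0 tcp [ 0.4558 -0.0445  0.2425] rv [1.858 2.219 0.39 ] F [ 0.8 -0.3  0.4] gap 0.5 gf 0.0 q [ 0.09  0.22  0.02  2.3  -0.35  0.31  0.61]
delta cm [-0.29  0.05  7.95] turn [-0.002 -0.002  0.004]
[([0.4783, -0.0449, 0.1825], 0.66)]
[([0.4772, -0.0436, 0.1821], 0.88), ([0.4655, 0.2336, 0.0008], 0.32)]
```

View pics/c1.png

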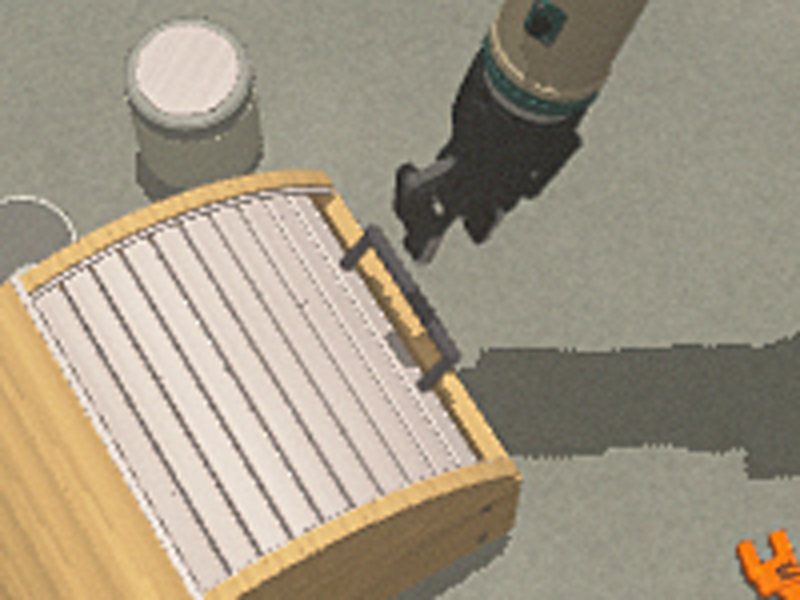

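The gripper stands in front of and above the bar (crop (375,235) to (450,355)), and the bar is where the model puts it. Next I go in along the tool axis and grip.

{"name": "step_arm", "arguments": {
  "steps": [
    [[-0.3,0.05,3,0,0,0],[-0.3,0.05,5.5,0,0,0],[-0.3,0.05,7,0,0,0],[-0.3,0.05,8,0,0,0],[-0.3,0.05,8,0,0,0],[-0.3,0.05,8,0,0,0],[-0.3,0.05,8,0,0,0],[-0.3,0.05,8,0,0,0]]
  ]
}}

```text
time: 4.2
eef_pos: [0.4869, -0.0459, 0.1754]
orientation: [1.868, 2.222, 0.383]
ft_force: [-0.1, -0.1, 0.4]
finger_gap: 0.498
finger_force: 0.0
```

{"name": "step_arm", "arguments": {
  "steps": [
    [[0,0,0,0,0,0],[0,0,0,0,0,0],[0,0,0,0,0,0],[0,0,0,0,0,0],[0,0,0,0,0,0],[0,0,0,0,0,0],[0,0,0,0,0,0],[0,0,0,0,0,0]]
  ],
  "hand": 0,
  "force": 30
}}

```text
time: 5.2
eef_pos: [0.4856, -0.0459, 0.1746]
orientation: [1.869, 2.224, 0.38]
ft_force: [-5.0, -0.2, 3.9]
finger_gap: 0.125
finger_force: 29.3
```

Run:
```python
from h import *
s=st()
R0=R.from_rotvec(s['orientation']);g0=np.array(s['eef_pos'])
p0,r0=hpose(.855,20)
N=16
for i in range(1,N+1):
    f=i/N;th=.855+f*(1.745-.855)
    p,r=hpose(th,20-20*f)
    t=R0.inv().apply(p-p0)*100;w=(r0.inv()*r).as_rotvec()
    print(i,np.round(t,1),np.round(w,3))
```

```text
t 5.2 tcp [ 0.4856 -0.0459  0.1746] rv [1.869 2.224 0.38 ] F [-5.  -0.2  3.9] gap 0.125 gf 29.270486533641815 q [-0.09  0.41  0.26  2.31 -1.1   0.23  1.36]
1 [ 0.   1.3 -0.5] [ 0.022  0.    -0.   ]
2 [ 0.   2.7 -0.9] [ 0.044  0.    -0.   ]
3 [ 0.   4.1 -1.3] [ 0.065  0.    -0.   ]
4 [ 0.   5.5 -1.6] [ 0.087  0.    -0.   ]
5 [ 0.   6.9 -1.7] [ 0.109  0.    -0.   ]
6 [ 0.   8.3 -1.9] [ 0.131  0.    -0.   ]
7 [ 0.   9.7 -1.9] [0.153 0.    0.   ]
8 [ 0.  11.2 -1.8] [ 0.175  0.    -0.   ]
9 [ 0.  12.6 -1.7] [ 0.196  0.    -0.   ]
10 [ 0.  14.  -1.5] [ 0.218  0.    -0.   ]
11 [ 0.  15.4 -1.2] [ 0.24  0.   -0.  ]
12 [ 0.  16.8 -0.9] [0.262 0.    0.   ]
13 [ 0.  18.1 -0.4] [ 0.284  0.    -0.   ]
14 [ 0.  19.4  0.1] [ 0.305  0.    -0.   ]
15 [ 0.  20.7  0.7] [0.327 0.    0.   ]
16 [ 0.  22.   1.4] [ 0.349  0.    -0.   ]
```

{"name": "step_arm", "arguments": {
  "steps": [
    [[0,1.3,-0.5,0.022,0,0],[0,2.7,-0.9,0.044,0,0],[0,4.1,-1.3,0.065,0,0],[0,5.5,-1.6,0.087,0,0],[0,6.9,-1.7,0.11,0,0],[0,8.3,-1.9,0.13,0,0],[0,9.7,-1.9,0.153,0,0],[0,11.2,-1.8,0.175,0,0]]
  ]
}}

```text
time: 6.2
eef_pos: [0.5843, -0.0287, 0.2286]
orientation: [1.953, 2.326, 0.188]
ft_force: [-1.1, -0.4, -1.7]
finger_gap: 0.126
finger_force: 30.6
```

Run:
```python
from h import *
s=st();g=RS.inv().apply(np.array(s['eef_pos'])-S0)
z=RS.inv().apply(R.from_rotvec(s['orientation']).apply([0,0,1]));y=RS.inv().apply(R.from_rotvec(s['orientation']).apply([0,1,0]))
b=g-z*.0147+[0,0,.016];print('tcp store',g,'tool z',z,'y',y,'bar th',np.arctan2(b[2],-b[0]),np.hypot(b[0],b[2]))
print(hpose(1.3,10))
for tau,th in((6,1.4),(4,1.5),(2,1.6),(0,1.745)):
    p,r=hpose(th,tau);delta(p,r)
```

```text
t 6.2 tcp [ 0.5843 -0.0287  0.2286] rv [1.953 2.326 0.188] F [-1.1 -0.4 -1.7] gap 0.126 gf 30.586837828159332 q [-0.45  0.56  0.73  1.87 -0.62  0.78  0.78]
tcp store [-0.06508532 -0.00377055  0.22856975] tool z [ 0.15748222  0.00442266 -0.98751192] y [0.98752037 0.00100839 0.15748809] bar th 1.31629124888525 0.26770962812321175
(array([ 0.5812705 , -0.02539331,  0.22197557]), Rotation.from_matrix(array([[-0.17167119,  0.9701876 ,  0.17107025],
                            [ 0.9851543 ,  0.16906312,  0.02981039],
                            [ 0.        ,  0.17364818, -0.98480775]])))
delta cm [0.37 2.17 0.45] turn [ 0.053 -0.004  0.001]
delta cm [0.37 4.73 0.54] turn [ 0.088 -0.004  0.001]
delta cm [0.37 7.28 0.9 ] turn [ 0.123 -0.004  0.001]
delta cm [ 0.36 10.89  1.86] turn [ 0.158 -0.004  0.001]
```

{"name": "step_arm", "arguments": {
  "steps": [
    [[0.1,1.4,-0.1,0.03,0,0],[0.1,2.8,-0.1,0.06,0,0],[0.1,4.3,0,0.08,0,0],[0.1,5.8,0.1,0.1,0,0],[0.1,7.3,0.4,0.123,0,0],[0.1,9,0.8,0.14,0,0],[0.1,10.4,1.1,0.158,0,0],[0.1,11.4,1.4,0.158,0,0]]
  ]
}}

```text
time: 7.2
eef_pos: [0.6936, -0.0097, 0.2334]
orientation: [-2.015, -2.399, 0.006]
ft_force: [-25.8, -3.2, 21.1]
finger_gap: 0.124
finger_force: 32.9
```

```bash
cat >> h.py <<'E'
def barth():
    s=st();Q=R.from_rotvec(s['orientation']);g=RS.inv().apply(np.array(s['eef_pos'])-S0)
    z=RS.inv().apply(Q.apply([0,0,1]));b=g-z*.0147+[0,0,.016]
    print('tcp store',np.round(g,4),'tool z',np.round(z,3),'bar th',np.arctan2(b[2],-b[0]),'r',np.hypot(b[0],b[2]))
E
python3 -c "
from h import *
barth()"
```

```text
t 7.2 tcp [ 0.6936 -0.0097  0.2334] rv [-2.015 -2.399  0.006] F [-25.8  -3.2  21.1] gap 0.124 gf 32.87508398294449 q [-0.39  0.81  0.74  1.38 -0.56  1.18  0.58]
tcp store [ 0.0459 -0.0038  0.2334] tool z [-0.008  0.004 -1.   ] bar th 1.7431914381674518 r 0.2680358121049231
```

{"name": "step_arm", "arguments": {
  "steps": [
    [[0,-0.3,-0.2,0,0,0],[0,-0.3,-0.2,0,0,0],[0,-0.3,-0.2,0,0,0],[0,-0.3,-0.2,0,0,0],[0,-0.3,-2,0,0,0],[0,-0.3,-4.5,0,0,0],[0,-0.3,-7,0,0,0],[0,-0.3,-7,0,0,0]]
  ],
  "hand": 0.5
}}

```text
time: 8.2
eef_pos: [0.6963, -0.0094, 0.307]
orientation: [2.017, 2.403, 0.013]
ft_force: [1.6, -0.2, 0.3]
finger_gap: 0.5
finger_force: 0.0
```

Run:
```python
from h import *
barth()
wy=np.radians(-23.9);x=np.array([np.cos(wy),np.sin(wy),0]);z=np.array([0,0,-1.]);
y=np.array([-x[1],x[0],0]);xx=np.cross(y,z)
print(xx)
M=R.from_matrix(np.array([xx,y,z]).T)
delta([.4665,.2375,.12],M)
```

```text
t 8.2 tcp [ 0.6963 -0.0094  0.307 ] rv [2.017 2.403 0.013] F [ 1.6 -0.2  0.3] gap 0.5 gf 0.0 q [-0.4   0.74  0.78  1.29 -0.52  1.3   0.55]
tcp store [ 0.0485 -0.004   0.307 ] tool z [ 0.009  0.002 -1.   ] bar th 1.7130524238776774 r 0.3411840793875852
[-0.91425396  0.40514159  0.        ]
delta cm [ 28.26 -18.52  18.6 ] turn [ 0.01   0.003 -0.98 ]
```

{"name": "step_arm", "arguments": {
  "steps": [
    [[4,-2.6,0,0,0,-0.14],[9,-5.8,0,0,0,-0.3],[14,-9,0,0,0,-0.46],[19,-12,1,0,0,-0.62],[24,-15.5,4,0.01,0,-0.78],[28.3,-18.5,8,0.01,0,-0.94],[28.3,-18.5,13,0.01,0,-0.98],[28.3,-18.5,18,0.01,0,-0.98]]
  ],
  "hand": 0.6
}}

```text
time: 9.2
eef_pos: [0.4628, 0.2403, 0.1225]
orientation: [-0.644, -3.07, 0.003]
ft_force: [0.5, 0.7, -0.7]
finger_gap: 0.598
finger_force: 0.0
```

Run:
```python
from h import *
s=st()
wy=np.radians(-23.9);x=np.array([np.cos(wy),np.sin(wy),0]);z=np.array([0,0,-1.]);
y=np.array([-x[1],x[0],0]);M=R.from_matrix(np.array([np.cross(y,z),y,z]).T)
for c in('scene','top'):
    p,d=snap(c,c+'2')
    for n in('wrench_mid','recess','handle'): print(c,n,[(np.round(x['centre'],4).tolist(),round(x['score'],2)) for x in arm.pinpoint(c,n)[:4]])
delta([.4665,.2375,.003],M)
a=cv2.imread('pics/top2.png')[70:240,220:400];b=cv2.imread('pics/scene2.png')[130:310,120:320]
C=np.zeros((510,800,3),np.uint8);A=cv2.resize(a,(390,368),interpolation=cv2.INTER_CUBIC);B=cv2.resize(b,(400,360),interpolation=cv2.INTER_CUBIC);C[:368,:390]=A;C[:360,400:]=B;cv2.imwrite('pics/c2.png',C[:370])
```

```text
t 9.2 tcp [0.4628 0.2403 0.1225] rv [-6.44e-01 -3.07e+00  3.00e-03] F [ 0.5  0.7 -0.7] gap 0.598 gf 0.0 q [-0.82  0.65  0.44  1.98 -0.46  0.61  1.08]
scene wrench_mid [([0.4653, 0.2367, 0.0098], 0.76), ([0.3715, 0.4551, 0.0043], 0.6)]
scene recess [([0.5882, -0.0287, 0.0748], 0.94)]
scene handle [([0.6941, -0.0056, 0.2423], 0.67), ([0.6468, -0.0147, 0.0012], 0.4)]
top wrench_mid [([0.2714, 0.2318, 0.0064], 0.89), ([0.461, 0.2344, 0.007], 0.78), ([0.5484, 0.3678, 0.0059], 0.59), ([0.7292, -0.2206, 0.0043], 0.21)]
top recess [([0.5878, -0.027, 0.0742], 0.79)]
top handle [([0.6979, -0.0077, 0.2394], 0.79)]
delta cm [-0.16 -0.12 12.29] turn [-0.    -0.001  0.   ]
```

View pics/c2.png

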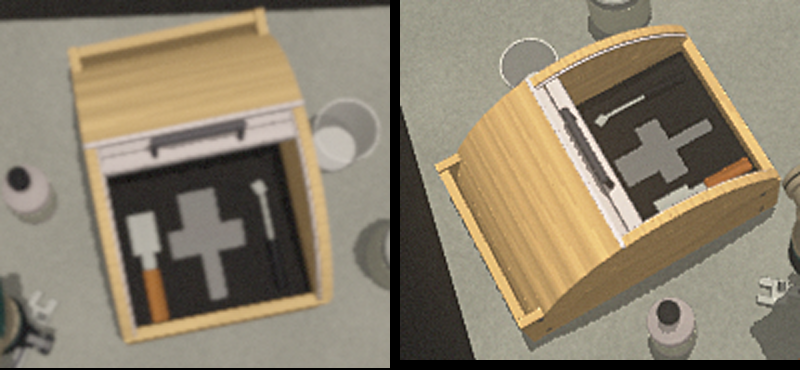

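The door is fully open. The grey cutout sits at about (205,240) in the left crop, with its long stem towards the front. Lowering onto the wrench.

{"name": "step_arm", "arguments": {
  "steps": [
    [[-0.1,-0.1,4,0,0,0],[-0.1,-0.1,8,0,0,0],[-0.1,-0.1,10.5,0,0,0],[-0.1,-0.1,11.5,0,0,0],[-0.1,-0.1,12,0,0,0],[-0.1,-0.1,12,0,0,0],[-0.1,-0.1,12,0,0,0],[-0.1,-0.1,12,0,0,0]]
  ]
}}

```text
time: 10.6
eef_pos: [0.4645, 0.2376, 0.0045]
orientation: [-0.649, -3.07, 0.003]
ft_force: [-0.8, 1.0, 0.7]
finger_gap: 0.596
finger_force: 0.0
```

{"name": "step_arm", "arguments": {
  "steps": [
    [[0,0,0,0,0,0],[0,0,0,0,0,0],[0,0,0,0,0,0],[0,0,0,0,0,0],[0,0,0,0,0,0],[0,0,0,0,0,0],[0,0,0,0,0,0],[0,0,0,0,0,0]]
  ],
  "hand": 0,
  "force": 50
}}

```text
time: 11.6
eef_pos: [0.4641, 0.2372, 0.0043]
orientation: [-0.649, -3.069, 0.003]
ft_force: [-0.6, -0.4, 6.0]
finger_gap: 0.191
finger_force: 49.6
```

Run:
```python
from h import *
st()
```

```text
t 11.6 tcp [0.4641 0.2372 0.0043] rv [-6.490e-01 -3.069e+00  3.000e-03] F [-0.6 -0.4  6. ] gap 0.191 gf 49.613415598869324 q [-0.7   0.84  0.26  2.03 -0.59  0.36  1.19]
```

{"name": "step_arm", "arguments": {
  "steps": [
    [[0,0,-3,0,0,0],[0,0,-8,0,0,0],[0,0,-13,0,0,0],[0,0,-18,0,0,0],[0,0,-23,0,0,0],[0,0,-28,0,0,0],[0,0,-28,0,0,0],[0,0,-28,0,0,0]]
  ]
}}

```text
time: 12.6
eef_pos: [0.4643, 0.2377, 0.2828]
orientation: [-0.648, -3.068, 0.005]
ft_force: [0.8, 0.2, -2.1]
finger_gap: 0.195
finger_force: 49.3
```

```bash
cat > m2.py <<'E'
from h import *
vv,uu=np.mgrid[0:420,0:560]
for c in('top','scene'):
    im=cv2.imread(f'pics/{c}2.png').astype(int);d=np.load(f'pics/{c}2.npy')
    w,dd=world(c,d,uu.ravel(),vv.ravel());q=RS.inv().apply(w-S0);b=im.reshape(-1,3)
    m=(np.abs(q[:,2]-.078)<.02)&(q[:,0]>-.16)&(q[:,0]<.04)&(np.abs(q[:,1])<.062)
    g=b.max(1);k=m&(g>75)
    print(c,m.sum(),k.sum(),np.percentile(g[m],[10,50,80,95]),'z',np.median(q[k,2]),np.median(q[m&~k,2]))
    K=q[k]
    arms=K[(np.abs(K[:,1]+.003)>.032)]
    stem=K[K[:,0]<-.085]
    r=lambda v:np.round(np.percentile(v,[1,50,99])*1000,1)
    print('arms x',r(arms[:,0]),'slot y',r(K[(K[:,0]>-.08)&(K[:,0]<-.045)][:,1]),'stem y',r(stem[:,1]),'x all',r(K[:,0]))
    st_=np.polyfit(stem[:,0],stem[:,1],1);print('stem slope deg',np.degrees(st_[0]),'y at -.06',np.polyval(st_,-.06))
    for sgn in(1,-1):
        a=arms[(arms[:,1]+.003)*sgn>0];print(' arm',sgn,'x mid',(a[:,0].min()+a[:,0].max())/2,a[:,0].mean(),len(a))
E
python3 m2.py; python3 -c "
from h import *
st()"
```

```text
top 2701 956 [ 41.  47. 136. 139.] z 0.07755381239065005 0.08698013289230831
arms x [-81.6 -59.6  -7.9] slot y [-52.1  -0.6  52.3] stem y [-12.    0.   13.6] x all [-143.3  -56.2    8.8]
stem slope deg -0.8128592625716268 y at -.06 -0.0007127900240430071
 arm 1 x mid -0.03671681972685428 -0.05764767150680423 114
 arm -1 x mid -0.0618114541014879 -0.06007108050194386 81
scene 2307 843 [ 57.  65. 134. 139.] z 0.0760383548221548 0.08552172467852169
arms x [-78.6 -58.5  16.5] slot y [-51.   -0.3  49.1] stem y [-12.4  -1.2  13.7] x all [-141.3  -53.6   11.5]
stem slope deg 0.43931453637232865 y at -.06 -0.0005435917285432381
 arm 1 x mid -0.031051585588947172 -0.05558206292799078 93
 arm -1 x mid -0.03100758168033784 -0.058779136173570105 68
t 12.6 tcp [0.4643 0.2377 0.2828] rv [-0.648 -3.068  0.005] F [ 0.8  0.2 -2.1] gap 0.195 gf 49.3010151386261 q [-0.94  0.44  0.61  1.81 -0.3   0.99  0.94]
```

```bash
cat >> h.py <<'E'
def rec(z,dx=0,dy=0,dyaw=0):
    p=S0+RS.apply([-.0595+dx,-.001+dy,z]);a=yaw+dyaw
    y=np.array([-np.sin(a),np.cos(a),0]);zz=np.array([0,0,-1.])
    return p,R.from_matrix(np.array([np.cross(y,zz),y,zz]).T)
E
python3 - <<'E'
from h import *
p,r=rec(.283,-.0013);print(p);delta(p,r)
E
```

```text
[ 0.58807429 -0.02522276  0.283     ]
delta cm [-21.96 -19.04  -0.05] turn [-0.003 -0.007 -0.589]
```

{"name": "step_arm", "arguments": {
  "steps": [
    [[-3,-2.6,0,0,0,-0.08],[-7,-6,0,0,0,-0.18],[-11,-9.5,0,0,0,-0.29],[-15,-13,0,0,0,-0.4],[-18.5,-16,0,0,0,-0.5],[-21,-18,0,0,-0.005,-0.56],[-22,-19,0,0,-0.007,-0.589],[-22,-19,0,0,-0.007,-0.589]]
  ]
}}

```text
time: 13.6
eef_pos: [0.5885, -0.0265, 0.2814]
orientation: [0.265, -3.128, 0.004]
ft_force: [-0.3, -0.2, -2.4]
finger_gap: 0.191
finger_force: 49.3
```

```bash
cat > m3.py <<'E'
from h import *
import sys
tag=sys.argv[1]
s=st();T=np.array(s['eef_pos']);z0=T[2]
vv,uu=np.mgrid[0:420,0:560]
for c in('top','scene'):
    p,d=snap(c,c+tag)
    w,dd=world(c,d,uu.ravel(),vv.ravel());q=RS.inv().apply(w-T)
    m=(dd>0)&(np.abs(q[:,2]-.011)<.013)&(np.abs(q[:,0])<.12)&(np.abs(q[:,1])<.05)
    b=p.reshape(-1,3).max(1)
    for nm,mm in(('all',m),('bright',m&(b>110))):
        Q=q[mm];h=Q[Q[:,0]>.024];t=Q[(Q[:,0]<-.03)]
        print(c,nm,len(Q),'x',np.round(np.percentile(Q[:,0],[0.5,99.5])*1e3,1),'head y',np.round(np.percentile(h[:,1],[1,99])*1e3,1) if len(h) else '', 'tail y med',np.round(np.median(t[:,1])*1e3,1) if len(t) else '',len(t),'tail slope',np.degrees(np.polyfit(t[:,0],t[:,1],1)[0]) if len(t)>5 else '','z h/t',np.median(h[:,2]),np.median(t[:,2]) if len(t) else '')
    print(c,[(np.round(RS.inv().apply(np.array(x['centre'])-T)*1e3,1).tolist(),round(x['score'],2)) for x in arm.pinpoint(c,'wrench_mid')[:4]])
a=cv2.imread(f'pics/top{tag}.png')[70:240,220:400];b=cv2.imread(f'pics/scene{tag}.png')[130:310,120:320]
C=np.zeros((370,800,3),np.uint8);C[:368,:390]=cv2.resize(a,(390,368),interpolation=2);C[:360,400:]=cv2.resize(b,(400,360),interpolation=2);cv2.imwrite(f'pics/c{tag}.png',C)
E
python3 m3.py 3
```

```text
t 13.6 tcp [ 0.5885 -0.0265  0.2814] rv [ 0.265 -3.128  0.004] F [-0.3 -0.2 -2.4] gap 0.191 gf 49.28222179412842 q [-0.29  0.52  0.45  1.64 -0.25  1.04  1.97]Traceback (most recent call last):
  File "m3.py", line 13, in <module>
    print(c,nm,len(Q),'x',np.round(np.percentile(Q[:,0],[0.5,99.5])*1e3,1),'head y',np.round(np.percentile(h[:,1],[1,99])*1e3,1) if len(h) else '', 'tail y med',np.round(np.median(t[:,1])*1e3,1) if len(t) else '',len(t),'tail slope',np.degrees(np.polyfit(t[:,0],t[:,1],1)[0]) if len(t)>5 else '','z h/t',np.median(h[:,2]),np.median(t[:,2]) if len(t) else '')
                                   ~~~~~~~~~~~~~^^^^^^^^^^^^^^^^^^^
    return _quantile_unchecked(
        a, q, axis, out, overwrite_input, method, keepdims, weights)
    return _ureduce(a,
                    func=_quantile_ureduce_func,
    ...<5 lines>...
                    overwrite_input=overwrite_input,
                    method=method)
    r = func(a, **kwargs)
    result = _quantile(arr,
                       quantiles=q,
    ...<2 lines>...
                       out=out,
                       weights=wgt)
    slices_having_nans = np.isnan(arr[-1, ...])
                                  ~~~^^^^^^^^^
IndexError: index -1 is out of bounds for axis 0 with size 0
```

```bash
sed -i "s/        Q=q\[mm\];/        Q=q[mm]\n        if len(Q)<20: print(c,nm,len(Q));continue\n        /" m3.py; python3 m3.py 4
```

```text
t 13.65 tcp [ 0.5885 -0.0249  0.2816] rv [ 2.680e-01 -3.128e+00  3.000e-03] F [ 0.4  0.9 -2.6] gap 0.193 gf 49.28468942642212 q [-0.29  0.52  0.45  1.64 -0.25  1.04  1.97]
top all 0
top bright 0
top [([-127.8, 515.6, -277.3], 0.71), ([-269.2, 305.3, -275.3], 0.69), ([31.6, 394.0, -271.5], 0.59)]
scene all 439 x [-79.6  66.5] head y [-14.   27.5] tail y med 6.2 137 tail slope 0.6785856686996271 z h/t 0.009289093305443584 0.009727621360463677
scene bright 267 x [-79.9  65.6] head y [-14.1  25. ] tail y med 6.0 83 tail slope -0.11767941398400827 z h/t 0.009392973978577855 0.009822728463240947
scene [([-127.7, 511.7, -276.1], 0.89), ([5.7, 2.5, 6.9], 0.88), ([31.2, 394.5, -272.3], 0.63), ([-278.0, 306.2, -273.8], 0.56)]
```

View pics/c4.png

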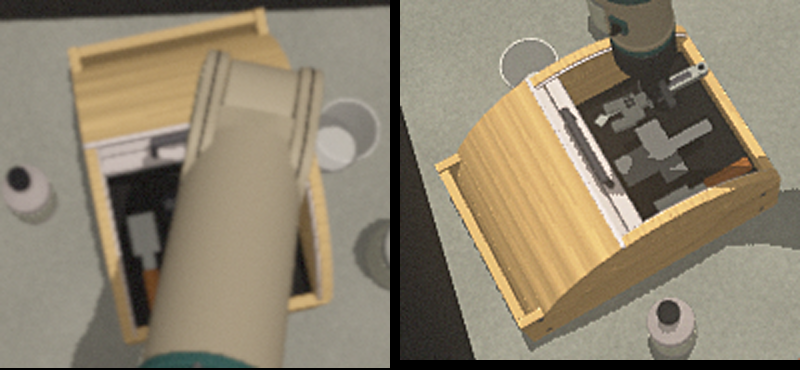

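{"name": "step_arm", "arguments": {
  "steps": [
    [[0,0,3,0,0,0],[0,0,7,0,0,0],[0,0,11,0,0,0],[0,0,14,0,0,0],[0,0,16.5,0,0,0],[0,0,17.5,0,0,0],[0,0,17.5,0,0,0],[0,0,17.5,0,0,0]]
  ]
}}

```text
time: 14.85
eef_pos: [0.591, -0.0254, 0.1098]
orientation: [-0.27, 3.126, -0.004]
ft_force: [-0.0, 0.7, -1.9]
finger_gap: 0.194
finger_force: 49.3
```

```bash
cat > m4.py <<'E'
from h import *
import sys
tag=sys.argv[1];zw=float(sys.argv[2])
s=st();T=np.array(s['eef_pos']);print('tcp store',np.round(RS.inv().apply(T-S0)*1e3,1),'yaw off',np.degrees((RS.inv()*R.from_rotvec(s['orientation'])).as_matrix()[:2,1]))
p,d=snap('scene','scene'+tag);vv,uu=np.mgrid[0:420,0:560]
w,dd=world('scene',d,uu.ravel(),vv.ravel());q=RS.inv().apply(w-S0)*1e3;b=p.reshape(-1,3).astype(int);g=b.max(1)
box=(q[:,0]>-160)&(q[:,0]<25)&(np.abs(q[:,1])<55)
W=q[box&(np.abs(q[:,2]-zw)<5)&(g>70)]
pc=lambda v:np.round(np.percentile(v,[1,99]),1)
print('wrench top n',len(W),'x',pc(W[:,0]),'z',np.median(W[:,2]))
h=W[W[:,0]>-35];t=W[W[:,0]<-95];print('head y',pc(h[:,1]),'tail y',pc(t[:,1]),len(h),len(t),'tail x min',t[:,0].min())
if len(t)>10:
    xs=np.arange(-140,-95,5);ed=[(t[np.abs(t[:,0]-x)<3][:,1].min(),t[np.abs(t[:,0]-x)<3][:,1].max()) for x in xs if (np.abs(t[:,0]-x)<3).sum()>2];print(np.round(ed,1).tolist())
print([(np.round(RS.inv().apply(np.array(x['centre'])-S0)*1e3,1).tolist(),round(x['score'],2)) for n in('wrench_mid','recess') for x in arm.pinpoint('scene',n)[:5] if abs(x['centre'][1])<.1])
cv2.imwrite(f'pics/c{tag}.png',cv2.resize(p[150:240,220:330,::-1],(770,590),interpolation=2))
E
python3 m4.py 5 115
```

```text
t 14.85 tcp [ 0.591  -0.0254  0.1098] rv [-0.27   3.126 -0.004] F [-0.   0.7 -1.9] gap 0.194 gf 49.25471484661102 q [-0.22  0.73  0.34  1.8  -0.37  0.67  2.08]
tcp store [-58.   -1.6 109.8] yaw off [2.31092893e-04 5.72955137e+01]
wrench top n 219 x [-134.4    7.5] z 117.2304820576877
head y [-15.7  24.7] tail y [-6.9 10.9] 109 65 tail x min -137.33801415405406
[[-5.4, 10.6], [-5.4, 10.4], [-6.3, 10.1], [-6.3, 10.7], [-6.8, 9.3], [-5.2, 10.6], [-6.8, 11.0], [-6.9, 9.4]]
[([-55.6, 2.6, 115.6], 0.59), ([-59.3, -3.0, 77.7], 0.16), ([-59.0, -1.7, 77.6], 0.9)]
```

View pics/c5.png

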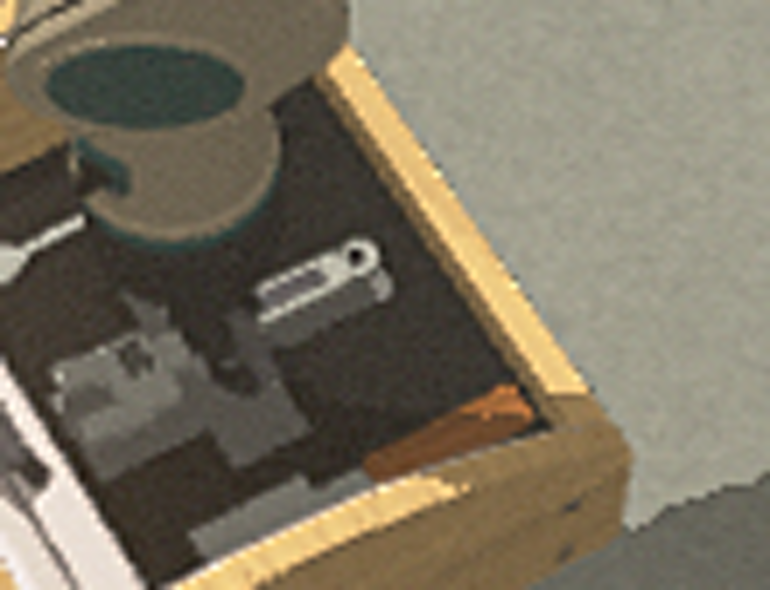

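{"name": "step_arm", "arguments": {
  "steps": [
    [[0.2,-0.15,0,0,0,0],[0.2,-0.15,0.5,0,0,0],[0.2,-0.15,1,0,0,0],[0.2,-0.15,1.4,0,0,0],[0.2,-0.15,1.7,0,0,0],[0.2,-0.15,2,0,0,0],[0.2,-0.15,2,0,0,0],[0.2,-0.15,2,0,0,0]]
  ]
}}

```text
time: 16.0
eef_pos: [0.5885, -0.0273, 0.0888]
orientation: [-0.27, 3.128, -0.004]
ft_force: [0.4, 0.1, -2.7]
finger_gap: 0.191
finger_force: 49.3
```

```bash
python3 m4.py 6 97
```

```text
t 16.0 tcp [ 0.5885 -0.0273  0.0888] rv [-0.27   3.128 -0.004] F [ 0.4  0.1 -2.7] gap 0.191 gf 49.27743673324585 q [-0.21  0.75  0.33  1.82 -0.38  0.63  2.09]
tcp store [-60.8  -3.2  88.8] yaw off [1.44297187e-02 5.72955678e+01]
wrench top n 270 x [-139.4    3.8] z 97.56709113298288
head y [-18.   22.9] tail y [-9.1  9.6] 128 83 tail x min -142.25252960297942
[[-3.7, 8.4], [-6.6, 9.8], [-5.4, 8.3], [-7.3, 7.7], [-10.5, 7.6], [-10.5, 9.6], [-6.9, 8.2], [-8.0, 7.5], [-8.8, 8.4]]
[([-57.2, 0.2, 94.7], 0.86), ([-57.2, -5.3, 76.4], 0.66)]
```

View pics/c6.png

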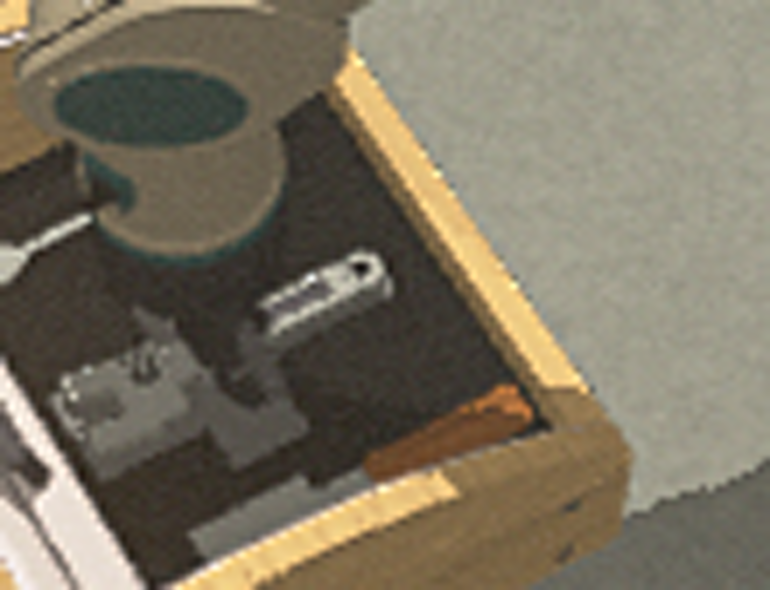

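{"name": "step_arm", "arguments": {
  "steps": [
    [[-0.12,0,0,0,0,0],[-0.12,0,0.1,0,0,0],[-0.12,0,0.2,0,0,0],[-0.12,0,0.3,0,0,0],[-0.12,0,0.4,0,0,0],[-0.12,0,0.45,0,0,0],[-0.12,0,0.45,0,0,0],[-0.12,0,0.45,0,0,0]]
  ]
}}

```text
time: 17.15
eef_pos: [0.5896, -0.0271, 0.0843]
orientation: [-0.27, 3.128, -0.004]
ft_force: [0.3, 0.6, -2.0]
finger_gap: 0.191
finger_force: 49.3
```

{"name": "step_arm", "arguments": {
  "steps": [
    [[0,0,0.1,0,0,0],[0,0,0.15,0,0,0],[0,0,0.2,0,0,0],[0,0,0.25,0,0,0],[0,0,0.3,0,0,0],[0,0,0.35,0,0,0],[0,0,0.37,0,0,0],[0,0,0.37,0,0,0]]
  ]
}}

```text
time: 18.15
eef_pos: [0.5896, -0.0271, 0.0805]
orientation: [-0.27, 3.128, -0.004]
ft_force: [-0.4, 1.0, -1.7]
finger_gap: 0.193
finger_force: 49.3
```

{"name": "step_arm", "arguments": {
  "steps": [
    [[0,0,0.05,0,0,0],[0,0,0.1,0,0,0],[0,0,0.15,0,0,0],[0,0,0.15,0,0,0],[0,0,0.15,0,0,0],[0,0,0.15,0,0,0],[0,0,0.15,0,0,0],[0,0,0.15,0,0,0]]
  ]
}}

```text
time: 19.15
eef_pos: [0.5896, -0.0271, 0.0802]
orientation: [-0.27, 3.127, -0.003]
ft_force: [-2.9, 0.2, 9.3]
finger_gap: 0.19
finger_force: 50.7
```

```bash
python3 m4.py 7 89
```

```text
t 19.15 tcp [ 0.5896 -0.0271  0.0802] rv [-2.700e-01  3.127e+00 -3.000e-03] F [-2.9  0.2  9.3] gap 0.19 gf 50.7066947221756 q [-0.2   0.77  0.32  1.82 -0.39  0.61  2.1 ]
tcp store [-59.6  -3.1  80.2] yaw off [1.50056628e-02 5.72956454e+01]
wrench top n 282 x [-138.4   16.5] z 88.39874053830809
head y [-51.9  27.1] tail y [-8.9 11.7] 150 78 tail x min -140.67938561093217
[[-3.4, 7.5], [-5.5, 7.4], [-6.6, 9.2], [-6.5, 7.8], [-10.8, 7.7], [-10.8, 7.6], [-8.3, 7.9], [-8.3, 7.6], [-8.1, 14.5]]
[([-59.0, 0.3, 86.1], 0.59), ([-60.5, -1.3, 76.0], 0.75)]
```

Contact came exactly at the floor height, so the wrench is seated. Releasing and rising.

{"name": "step_arm", "arguments": {
  "steps": [
    [[0,0,-0.1,0,0,0],[0,0,-0.1,0,0,0],[0,0,-0.1,0,0,0],[0,0,-0.1,0,0,0],[0,0,-0.1,0,0,0],[0,0,-0.5,0,0,0],[0,0,-1.5,0,0,0],[0,0,-3,0,0,0]]
  ],
  "hand": 0.5
}}

```text
time: 20.3
eef_pos: [0.5895, -0.0271, 0.1098]
orientation: [-0.27, 3.128, -0.004]
ft_force: [-0.3, -0.1, 0.7]
finger_gap: 0.499
finger_force: 0.0
```

{"name": "step_arm", "arguments": {
  "steps": [
    [[0,0,-4,0,0,0],[0,0,-8,0,0,0],[0,0,-12,0,0,0],[0,0,-16,0,0,0],[0,0,-20,0,0,0],[0,0,-20,0,0,0],[0,0,-20,0,0,0],[0,0,-20,0,0,0]]
  ]
}}

```text
time: 21.3
eef_pos: [0.5883, -0.0264, 0.308]
orientation: [0.27, -3.13, 0.003]
ft_force: [-0.0, -0.0, 0.1]
finger_gap: 0.493
finger_force: 0.0
```

```bash
sed -i 's/(770,590)/(440,360)/' m4.py; python3 m4.py 8 89
python3 - <<'E'
from h import *
for b in(.05,0):
    p,r=hpose(1.743,0,b,-.002+.004);p+=RS.apply([0,-.003,0]);print(p);delta(p,r)
E
```

```text
t 21.3 tcp [ 0.5883 -0.0264  0.308 ] rv [ 2.70e-01 -3.13e+00  3.00e-03] F [-0.  -0.   0.1] gap 0.493 gf 0.0 q [-0.3   0.5   0.46  1.6  -0.24  1.1   1.97]
tcp store [-60.8  -2.2 308. ] yaw off [1.49489407e-02 5.72956438e+01]
wrench top n 343 x [-138.    16.8] z 89.08495069902699
head y [-50.2  30.4] tail y [-10.9  13.8] 142 84 tail x min -140.6083309425166
[[-10.1, 13.8], [-10.5, 13.8], [-5.4, 8.6], [-10.5, 8.0], [-10.6, 9.1], [-10.6, 6.2], [-7.3, 7.0], [-10.8, 9.2], [-11.5, 14.0]]
[([-54.7, -3.6, 86.6], 0.81), ([-59.7, -2.3, 71.9], 0.66)]
[ 0.69254323 -0.00904833  0.2754249 ]
delta cm [-10.53  -0.05   3.28] turn [-0.002  0.002  1.571]
[ 0.69254323 -0.00904833  0.2254249 ]
delta cm [-10.53  -0.03   8.28] turn [-0.002  0.002  1.571]
```

View pics/c8.png

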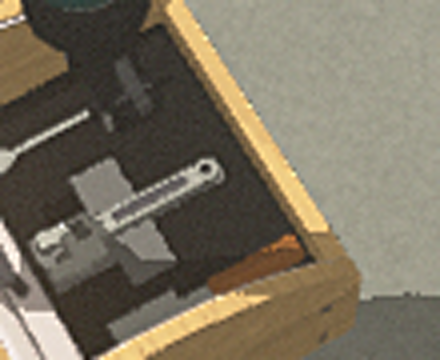

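The wrench lies in its cutout, with its top at about z 0.089, level with the 0.090 expected. Now back to the handle.

{"name": "step_arm", "arguments": {
  "steps": [
    [[-1.5,0,0,0,0,0.18],[-3,0,0,0,0,0.36],[-4.5,0,0,0,0,0.54],[-6,0,0,0,0,0.72],[-7.5,0,0,0,0,0.9],[-9,0,0,0,0,1.08],[-10.5,0,0,0,0,1.26],[-10.5,0,0,0,0,1.44]]
  ]
}}

```text
time: 22.45
eef_pos: [0.6932, -0.0081, 0.3079]
orientation: [1.865, 2.525, -0.002]
ft_force: [-0.1, -0.4, -0.2]
finger_gap: 0.502
finger_force: 0.0
```

{"name": "step_arm", "arguments": {
  "steps": [
    [[0,0,0,0,0,0.13],[0,0,0,0,0,0.13],[0,0,0,0,0,0.13],[0,0,0,0,0,0.13],[0,0,0,0,0,0.13],[0,0,0,0,0,0.13],[0,0,0,0,0,0.13],[0,0,0,0,0,0.13]]
  ]
}}

```text
time: 23.45
eef_pos: [0.6925, -0.0086, 0.3092]
orientation: [2.019, 2.403, -0.0]
ft_force: [0.9, 0.4, -0.6]
finger_gap: 0.5
finger_force: 0.0
```

Run:
```python
from h import *
barth()
p,r=hpose(1.743,0,0,.008);p+=RS.apply([0.0,-.003,0]);print(p);delta(p,r)
d=np.load('pics/scene8.npy');im=cv2.imread('pics/scene8.png');vv,uu=np.mgrid[0:420,0:560]
w,_=world('scene',d,uu.ravel(),vv.ravel());q=RS.inv().apply(w-S0)*1e3
for x0,x1,y0,y1 in((-138,-120,-5,5),(-118,-95,-6,6),(-35,-5,-12,18),(-75,-45,-42,-20)):
    k=(q[:,0]>x0)&(q[:,0]<x1)&(q[:,1]>y0)&(q[:,1]<y1);print(x0,np.round(np.percentile(q[k,2],[20,50,80]),1))
```

```text
t 23.45 tcp [ 0.6925 -0.0086  0.3092] rv [ 2.019  2.403 -0.   ] F [ 0.9  0.4 -0.6] gap 0.5 gf 0.0 q [-0.43  0.76  0.85  1.29 -0.56  1.33  0.58]
tcp store [ 0.045  -0.0026  0.3092] tool z [ 0.002 -0.003 -1.   ] bar th 1.702222282501388 r 0.34287100795187525
[ 0.69254323 -0.00904833  0.2314249 ]
delta cm [-0.02 -0.02  7.78] turn [0.002 0.003 0.001]
-138 [ 89.3  93.3 727.7]
-118 [ 89.9 718.1 722.7]
-35 [ 91.5 517.9 682.2]
-75 [ 78.4 695.3 701.3]
```

{"name": "step_arm", "arguments": {
  "steps": [
    [[0,0,3,0,0,0],[0,0,5.5,0,0,0],[0,0,7,0,0,0],[0,0,7.8,0,0,0],[0,0,7.8,0,0,0],[0,0,7.8,0,0,0],[0,0,7.8,0,0,0],[0,0,7.8,0,0,0]]
  ]
}}

```text
time: 24.45
eef_pos: [0.6929, -0.0088, 0.2317]
orientation: [2.019, 2.402, 0.0]
ft_force: [-1.2, -0.1, -0.9]
finger_gap: 0.5
finger_force: 0.0
```

{"name": "step_arm", "arguments": {
  "steps": [
    [[0,0,0,0,0,0],[0,0,0,0,0,0],[0,0,0,0,0,0],[0,0,0,0,0,0],[0,0,0,0,0,0],[0,0,0,0,0,0],[0,0,0,0,0,0],[0,0,0,0,0,0]]
  ],
  "hand": 0,
  "force": 30
}}

```text
time: 25.45
eef_pos: [0.6929, -0.0088, 0.2314]
orientation: [2.019, 2.402, 0.0]
ft_force: [1.4, 0.2, 1.5]
finger_gap: 0.124
finger_force: 29.3
```

Run:
```python
from h import *
barth()
N=24;th=np.linspace(1.743,.698,N+1)
b=np.stack([-262*np.cos(th),262*np.sin(th)],-1);b=(b-b[0])/10
for i in range(1,N+1): print(i,'y %.1f z %.1f'%(b[i,0],-b[i,1]),'rel',np.round(b[i]-b[8*((i-1)//8)],1))
```

```text
t 25.45 tcp [ 0.6929 -0.0088  0.2314] rv [2.019 2.402 0.   ] F [1.4 0.2 1.5] gap 0.124 gf 29.346947371959686 q [-0.43  0.82  0.81  1.4  -0.61  1.18  0.62]
tcp store [ 0.0453 -0.0028  0.2314] tool z [ 0.002 -0.003 -1.   ] bar th 1.7419581066848346 r 0.26595989226270084
1 y -1.1 z -0.2 rel [-1.1  0.2]
2 y -2.3 z -0.3 rel [-2.3  0.3]
3 y -3.4 z -0.4 rel [-3.4  0.4]
4 y -4.5 z -0.4 rel [-4.5  0.4]
5 y -5.7 z -0.4 rel [-5.7  0.4]
6 y -6.8 z -0.3 rel [-6.8  0.3]
7 y -8.0 z -0.2 rel [-8.   0.2]
8 y -9.1 z 0.0 rel [-9.1 -0. ]
9 y -10.2 z 0.2 rel [-1.1 -0.2]
10 y -11.3 z 0.5 rel [-2.2 -0.5]
11 y -12.4 z 0.8 rel [-3.3 -0.8]
12 y -13.5 z 1.2 rel [-4.4 -1.2]
13 y -14.5 z 1.6 rel [-5.5 -1.6]
14 y -15.6 z 2.1 rel [-6.5 -2.1]
15 y -16.6 z 2.6 rel [-7.5 -2.6]
16 y -17.6 z 3.1 rel [-8.5 -3.1]
17 y -18.6 z 3.7 rel [-1.  -0.6]
18 y -19.5 z 4.4 rel [-1.9 -1.2]
19 y -20.5 z 5.0 rel [-2.8 -1.9]
20 y -21.3 z 5.8 rel [-3.7 -2.6]
21 y -22.2 z 6.5 rel [-4.6 -3.4]
22 y -23.0 z 7.3 rel [-5.4 -4.2]
23 y -23.8 z 8.1 rel [-6.2 -5. ]
24 y -24.6 z 9.0 rel [-7.  -5.8]
```

Gripped at the bar (door at its stop). Rolling it shut along the arc with the tool vertical.

{"name": "step_arm", "arguments": {
  "steps": [
    [[0,-1.1,-0.2,0,0,0],[0,-2.3,-0.3,0,0,0],[0,-3.4,-0.4,0,0,0],[0,-4.5,-0.4,0,0,0],[0,-5.7,-0.4,0,0,0],[0,-6.8,-0.3,0,0,0],[0,-8,-0.2,0,0,0],[0,-9.1,0,0,0,0]]
  ]
}}

```text
time: 26.45
eef_pos: [0.6021, -0.0245, 0.2313]
orientation: [2.02, 2.403, -0.0]
ft_force: [3.3, 0.7, -0.9]
finger_gap: 0.127
finger_force: 29.7
```

{"name": "step_arm", "arguments": {
  "steps": [
    [[0,-1.1,0.2,0,0,0],[0,-2.2,0.5,0,0,0],[0,-3.3,0.8,0,0,0],[0,-4.4,1.2,0,0,0],[0,-5.5,1.6,0,0,0],[0,-6.5,2.1,0,0,0],[0,-7.5,2.6,0,0,0],[0,-8.5,3.1,0,0,0]]
  ]
}}

```text
time: 27.45
eef_pos: [0.5184, -0.0391, 0.1992]
orientation: [2.019, 2.403, -0.001]
ft_force: [3.6, 1.8, -1.2]
finger_gap: 0.125
finger_force: 30.3
```

Run:
```python
from h import *
barth()
p,r=hpose(.69,0,0,.006);p+=RS.apply([0.0,-.003,0]);print(p);delta(p,r)
```

```text
t 27.45 tcp [ 0.5184 -0.0391  0.1992] rv [ 2.019e+00  2.403e+00 -1.000e-03] F [ 3.6  1.8 -1.2] gap 0.125 gf 30.260807275772095 q [-0.51  0.62  0.83  1.93 -0.6   0.86  0.81]
tcp store [-0.1318 -0.0027  0.1992] tool z [ 0.001 -0.002 -1.   ] bar th 1.0502073668391634 r 0.2650501658278139
[ 0.44924837 -0.05144445  0.13807274]
delta cm [-0.01 -7.03  6.11] turn [0.001 0.002 0.001]
```

{"name": "step_arm", "arguments": {
  "steps": [
    [[0,-1,0.6,0,0,0],[0,-1.9,1.2,0,0,0],[0,-2.8,1.9,0,0,0],[0,-3.7,2.6,0,0,0],[0,-4.6,3.4,0,0,0],[0,-5.4,4.2,0,0,0],[0,-6.2,5,0,0,0],[0,-7.1,6,0,0,0]]
  ]
}}

```text
time: 28.45
eef_pos: [0.4501, -0.0514, 0.1397]
orientation: [2.018, 2.402, 0.002]
ft_force: [9.2, 10.3, 42.6]
finger_gap: 0.123
finger_force: 35.0
```

Run:
```python
from h import *
barth()
p,r=hpose(.68,0,0,.006);p+=RS.apply([0.0,-.003,0]);print(p);delta(p,r)
```

```text
t 28.45 tcp [ 0.4501 -0.0514  0.1397] rv [2.018e+00 2.402e+00 2.000e-03] F [ 9.2 10.3 42.6] gap 0.123 gf 35.04064053297043 q [-0.44  0.61  0.73  2.16 -0.72  0.62  0.98]
tcp store [-0.2012 -0.0031  0.1397] tool z [ 0.004 -0.003 -1.   ] bar th 0.7025082873735028 r 0.26366463286170827
[ 0.44761539 -0.05172901  0.13604377]
delta cm [ 0.01 -0.26  0.36] turn [0.004 0.003 0.001]
```

Shut stop reached (θ≈0.70, the force rose). Relaxing, releasing and backing off.

{"name": "step_arm", "arguments": {
  "steps": [
    [[0,0.1,-0.2,0,0,0],[0,0.1,-0.2,0,0,0],[0,0.1,-0.2,0,0,0],[0,0.1,-0.2,0,0,0],[0,0.1,-0.2,0,0,0],[0,0.1,-0.2,0,0,0],[0,0.1,-1,0,0,0],[0,0.1,-2.5,0,0,0]]
  ],
  "hand": 0.4
}}

```text
time: 29.45
eef_pos: [0.4503, -0.0514, 0.1654]
orientation: [2.02, 2.403, -0.001]
ft_force: [0.6, -0.1, 0.9]
finger_gap: 0.403
finger_force: 0.0
```

{"name": "step_arm", "arguments": {
  "steps": [
    [[0,0,-3,0,0,0],[0,0,-7,0,0,0],[0,0,-11,0,0,0],[5,0,-12,0,0,0],[10,0,-12,0,0,0],[15,0,-12,0,0,0],[20,0,-12,0,0,0],[20,0,-12,0,0,0]]
  ]
}}

```text
time: 30.45
eef_pos: [0.4149, 0.1499, 0.2846]
orientation: [2.01, 2.411, 0.0]
ft_force: [0.4, -1.2, 0.4]
finger_gap: 0.403
finger_force: 0.0
```

Run:
```python
from h import *
st()
for c in('scene','top'):
    snap(c,c+'9')
    for n in('handle','paint_tin','mixing_cup','thinner'):
        for x in arm.pinpoint(c,n)[:1]:
            q=RS.inv().apply(np.array(x['centre'])-S0);print(c,n,np.round(x['centre'],3),round(x['score'],2),'th',np.arctan2(q[2]+.016,-q[0]) if n=='handle' else '')
a=cv2.imread('pics/top9.png')[70:240,220:440];b=cv2.imread('pics/scene9.png')[90:310,120:320]
cv2.imwrite('pics/c9.png',np.hstack([cv2.resize(a,(400,310),interpolation=2),cv2.resize(b,(282,310),interpolation=2)]))
```

```text
t 30.45 tcp [0.4149 0.1499 0.2846] rv [2.01  2.411 0.   ] F [ 0.4 -1.2  0.4] gap 0.403 gf 0.0 q [-1.16  0.41  1.04  2.01 -0.44  0.96  0.29]
scene handle [ 0.451 -0.05   0.152] 0.94 th 0.6984962945677068
scene paint_tin [ 0.562 -0.308  0.001] 0.71 th 
scene mixing_cup [ 0.73  -0.227  0.004] 0.97 th 
scene thinner [0.66  0.225 0.   ] 0.58 th 
top handle [ 0.453 -0.049  0.15 ] 0.82 th 0.6975886929129985
top paint_tin [ 0.562 -0.308  0.   ] 0.66 th 
top mixing_cup [ 0.73  -0.222  0.004] 0.62 th 
top thinner [0.663 0.224 0.002] 0.94 th
```

View pics/c9.png

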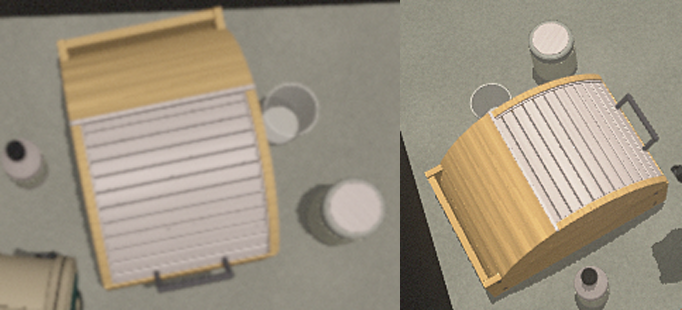

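The picture shows the door shut to the front board (handle at θ≈0.698), with the tin, cup and bottle where they were and the robot clear.

```bash
python3 -c "
from workcell import arm
print(arm.close_job())"
```

```text
the job is handed in; nothing more can be done
None
```

The steel wrench lies in its cutout, the tambour door is fully shut, the tin, cup and bottle have not moved, and the job was handed in at about 31 s.

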